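Set the steeping timer to the marked time and start it

TASK

Set the steeping timer on the tea-tasting bench: with a fingertip push the brass stud to turn the dial clockwise until the dial's white index line lines up with the red pointer on the scale. Then press the green start button all the way down, let it come up and move clear. Work gently by pushing only: do not pinch, lift or shove the timer, do not press start before the dial is set, and leave the cup, bowl and tin where they stand.

Things in the scene. Friction and masses are not known exactly. Their poses are not given: they have to be found in the camera images.
- timer: Grey bench timer, loose on rubber feet, 2.3 kg in all (cast base), a box 180 mm (its x) by 260 mm (its y), top face 45 mm above the bench. Origin: centre of its underside on the bench; z up. The dial is on the -y part of its top, the start button on the +y part. It stays put by friction under pushes of up to about 10 N.
- dial_axis (a point): Point on the dial's vertical turning axis at the height of the dial's top face (59 mm above the bench); it lies at (0, -35, 59) mm in the timer's frame and does not turn. The dial is a black flat disc of 120 mm diameter, 10 mm thick, with a 3 mm high, 20 mm wide steel cap at its centre. Around it a white scale ring with black ticks reaches to 84 mm from the axis, its top 11.5 mm below the dial's top.
- stud (a point): Centre of the top of the brass finger stud on the dial: an upright pin 12 mm in diameter that stands 32 mm above the dial's top face (its top is 90 mm above the bench), 45 mm from the dial axis, exactly opposite the index line. Push it sideways with a finger to turn the dial; about 1 to 1.5 N is enough. A finger that meets it at a slant may slip past it. It turns with the dial.
- index (a point): End of the white index line (4 mm wide, 42 mm long, radial, on the dial's top face), taken 64 mm from the dial axis, 4 mm outside the dial's rim. It turns with the dial.
- target_mark (a point): Inner end of the red target pointer, 64 mm from the dial axis. The pointer is a flat red bar on the scale ring, 6 mm wide, 18 mm long, radial, its top 7.5 mm below the dial's top. It is clamped in the timer and does not give.
- dial (a joint): Angle of the dial, rad, growing clockwise as seen from above; at 0 the index line points along the timer's +x and the stud along its -x. Stops at 0 and 4.3; a friction dial, it stays where it is left and can be pushed either way. It starts between 0 and 0.5, always short of the target.
- target (a joint): Angle of the red pointer, rad, same zero and sense as the dial: index and pointer are lined up when joint dial equals joint target. Between 1.1 and 3.6.
- start_top (a point): Centre of the top of the green start button, a round cap of 36 mm diameter in a black collar of 52 mm diameter, at (0, 95) mm in the timer's frame, top 66.5 mm above the bench. Moves down with the cap.
- start (a joint): Travel of the start button, m: 0 up, 0.006 fully down. Sprung: 1.5 N to start moving, 5 N fully down; it comes up when let go.
- cup: White tasting cup with a handle, loose, 68 mm in diameter, 68 mm high; origin at the centre of its underside. A bystander, not to be touched.
- bowl: White tasting bowl, loose, 90 mm in diameter, 48 mm high; origin at the centre of its underside. A bystander.
- tin: Round aluminium sample tin with a paper label, loose, 62 mm in diameter, 75 mm high; origin at the centre of its underside. A bystander.

How it is judged:
On the way, in this order (a step that is already met when the one before it is completed fails the run):
1. the dial is turned until its index line lines up with the red pointer, and rests there (horizontal distance between index and target_mark below 0.005 m and velocity of joint dial between -0.05 and 0.05 rad/s), for 0.3 s.
2. the start button is pressed down (horizontal distance between index and target_mark below 0.005 m and value of joint start above 0.0045 m), for 0.05 s.
At the end, for the whole second after the job is handed in: The index line is within 5 mm (4.5 degrees) of the red pointer where they meet, the dial at rest; the start button has been pressed and is up again (under 1 mm down); the timer stands flat within 30 mm of where it was; cup, bowl and tin stand upright within 20 mm of where they were (all of step 1 and value of joint start below 0.001 m and distance of timer from where it was at the start of the episode below 0.03 m and angle between timer's own z axis and vertical below 0.05 rad and distance of each of cup, bowl, tin from where it was at the start of the episode below 0.02 m and angle between each of cup, bowl, tin's own z axis and vertical below 0.2 rad); the robot touches nothing.
It fails at once if start is pressed (over 3 mm) while the index is not on the pointer (value of joint start above 0.003 m and not (horizontal distance between index and target_mark below 0.005 m)).
It fails at once if the timer is lifted or tipped (8 mm, 0.1 rad) or shoved more than 30 mm (height (world z) of timer above 0.008 m or angle between timer's own z axis and vertical above 0.1 rad or distance of timer from where it was at the start of the episode above 0.03 m).
It fails at once if the timer, its dial, stud or button is pinched or pushed with more than 45 N (contact force between the fingers and timer above 45 N).
It fails at once if cup, bowl or tin is moved more than 20 mm or lifted by 8 mm (height (world z) of any of cup, bowl, tin above 0.008 m or distance of any of cup, bowl, tin from where it was at the start of the episode above 0.02 m).
It also fails if it takes over 51 s, if anything falls off the work surface, if the arm or the gripper's body presses on something with over 40 N, if the wrist force passes 120 N, or if a joint passes its speed limit or range.

ROBOT

A 6-joint arm with a two-finger parallel gripper is mounted at the origin on the work surface. World frame = base frame: x ahead of the robot, y to its left, z up, the work surface at z = 0. Lengths are in m, angles in rad, forces in N, time in s.
With the tool pointing down it reaches from about 0.35 to 0.775 m from the base axis. Payload 7.3 kg.
Tool frame: the origin (TCP) lies at the very end of the fingers, on their centre line; the grasp point (between the pads) lies 19 mm behind it; z points along the fingers, x is the direction in which the jaws open and shut, and the axes are right-handed (so a half turn about z gives the same grasp; the last joint's range is limited). The gripper opens to 92 mm and grips with 3 to 60 N. Pads are 19 mm wide; open, the fingers measure 130 mm over their backs; the gripper's body (75 mm by 190 mm) begins 47 mm behind the grasp point.
Start: joints at [-1.257, 0.342, 1.524, -0, 1.275, -0.146], TCP at [0.233, -0.47, 0.227] pointing down, gripper open.
Joint ranges: [-2.53, 2.53], [-0.77, 2.02], [0.04, 2.7], [-1, 4.14], [0.28, 2.66], [-3.11, 3.11]. Speed limits (rad/s): [2.57, 2.57, 3.14, 3.14, 3.14, 3.14].

INTERFACE

Orientations are given as [roll, pitch, yaw] about the fixed x, y, z axes, in that order (R = Rz(yaw) Ry(pitch) Rx(roll)).
In Python, from cell import robot, read_camera, nets gives the robot as it stands. The module is installed in compiled form; this text tells all that it offers.
- The arm moves only by the tool carry_out, never from a script. Its arguments are lists of equal length, an entry for each row: "translation": the shift along the tool's x, y, z in m, a list of three; "turn": the turn, a rotation vector about the tool's x, y, z in rad, a list of three; "gripper": the gripper's target within -1 to 1 (shut at 1, half-way at 0, fully open at -1). A call has 1 to 10 rows; each row shifts and turns the commanded pose from where the row before left it, along the tool's axes as they then stand; what a row does not reach is not made up. A row lasts 1/10 s, in which the tool goes at most 50 mm and 8.59 degrees, less where a joint would pass 70% of its speed; a pose out of reach is approached as far as the arm can. A call with a gripper value outside its range is refused whole. The fingers move at their own pace and stop on an object; "squeeze" is the grip in N (left out, the last holds). Time passes only in rows, so rows that do not move let the fingers close. It gives the time, the measured TCP pose, the force and the opening at its end, in the units of the state.
- robot.observe(): the state, without advancing time (a new reading comes with each control period).
- read_camera(name): name is "side" or "top"; returns a dict with "img" (420x560x3 uint8, red, green, blue), "fx", "fy", "cx", "cy" (pixels), "world_from_camera" (4x4, takes a point from camera to world coordinates). Camera axes: x right, y down, z forward; pixel columns grow to the right and rows downward; lengths in m; the calibration is good to about 2 mm. A picture is of the moment at which its call begins. There is no depth.
- robot.hand_in(): hands the job in, once; it reports no verdict.
Trained networks look in a picture, given as the dict that the camera call returned (one of the last four; its "shot" number tells which), for a name from the list of things; names that differ only in an ending like _2 or _b are one class to them, and where a whole thing is asked for, a point or a joint stands for the part that bears it (a point fixed in the world has none). Each returns a list of dicts, best first, with "score" (0 to 1); they miss things now and then, are a little off and sometimes report something else, mostly with a low value. They report only what shows in the picture. A call takes as long as a camera call.
- nets.regions_of(picture, name): "region" (420x560 bool, what is visible of it) and "pixel" ([column, row] in pixels, amid what is visible of it).
- nets.tip_of(picture, name): "pixel" ([column, row] in pixels: a listed point, or the origin of a listed thing).
The state is a dict: "time": time; "qpos": joint angles; "qvel": joint speeds; "joint_efforts": joint torques, N m; "tool_pos": TCP position; "tool_rot": TCP orientation; "contact_force": force on the tool from outside, world axes, zero at the start; "torque": the same for the moment, N m; "opening": finger opening in m.
Only numpy, scipy, OpenCV 4.12 (cv2) and the standard library are available. Lean on these libraries where they do the work, as an engineer would, in place of code of your own. Each camera call takes 0.05 s, during which the arm holds its last target. There are 200 camera calls.

## Working session

There is one attempt and no reset: what is moved stays moved. The work goes in short steps, Python scripts to look and compute and a tool call to move; the robot and the scene stay as the last step left them, time stands still between calls to the robot, and variables do not carry over. Pictures are saved under pics/ and viewed, about 8 in all and at most 12, crops included, and the job is handed in when it is done.

Besides the shell and the picture viewer there is one more tool, called after ">>>" by a JSON object that holds its "op" and its "data", one argument or row to a line. carry_out: Moves the arm, as the interface text tells. Its arguments: {"type":"object","properties":{"translation":{"type":"array","items":{"type":"array","items":{"type":"number"}}},"turn":{"type":"array","items":{"type":"array","items":{"type":"number"}}},"gripper":{"type":"array","items":{"type":"number"}},"squeeze":{"type":"number"}},"required":["translation","turn","gripper"]}

```bash
mkdir -p pics
cat > h.py <<'E'
import numpy as np, cv2
from cell import robot, read_camera, nets
def save(p,n): cv2.imwrite('pics/'+n,cv2.cvtColor(p['img'],cv2.COLOR_RGB2BGR))
def ray(p,px,z):
    T=p['world_from_camera']; d=T[:3,:3]@np.array([(px[0]-p['cx'])/p['fx'],(px[1]-p['cy'])/p['fy'],1]); o=T[:3,3]
    return o+d*(z-o[2])/d[2]
H=dict(timer=0,dial_axis=.059,stud=.09,index=.059,target_mark=.0515,start_top=.0665,cup=0,bowl=0,tin=0)
def look(p,names):
    for n in names:
        print(n,[(np.round(r['pixel'],1).tolist(),round(r['score'],2),np.round(ray(p,r['pixel'],H[n]),4).tolist()) for r in nets.tip_of(p,n)[:2]])
E
python3 - <<'E'
from h import *
s=robot.observe();print(s)
for c in('top','side'):
    p=read_camera(c);save(p,c+'1.png');print(c,p['fx'],p['cx'],p['cy'],p['world_from_camera'].round(3).tolist());look(p,H)
E
```

```text
{'time': 0.0, 'qpos': array([-1.25699780e+00,  3.42768166e-01,  1.52500806e+00,  1.34409038e-06,
        1.27539849e+00, -1.46016643e-01]), 'qvel': array([ 0.00039599, -0.00075598,  0.00068232,  0.00051073,  0.00058069,
       -0.00063223]), 'joint_efforts': array([ 1.27303123e-03, -4.31237090e+01, -2.44217956e+01,  7.18262047e-02,
        5.59492351e-02, -1.44049159e-04]), 'tool_pos': array([ 0.23287252, -0.47007689,  0.2260245 ]), 'tool_rot': array([-3.14136119e+00,  1.56503978e-03, -1.11098137e+00]), 'contact_force': array([0.09734743, 0.22558068, 1.15057052]), 'torque': array([-0.0012595 ,  0.02594436,  0.00246145]), 'opening': 0.09175558312193034}
top 534.5004049017034 281.69841976945196 210.85800246360327 [[0.011, -0.999, 0.04, 0.576], [-1.0, -0.011, 0.005, -0.003], [-0.004, -0.04, -0.999, 1.109], [0.0, 0.0, 0.0, 1.0]]
timer [([282.1, 243.3], 0.58, [0.5534, 0.0004, 0.0])]
dial_axis [([299.7, 238.2], 0.59, [0.565, -0.0342, 0.059])]
stud [([295.9, 261.1], 0.83, [0.5218, -0.0265, 0.09])]
index [([306.6, 209.2], 0.76, [0.6221, -0.0472, 0.059])]
target_mark [([333.3, 235.4], 0.38, [
[... 330 characters left out ...]
046 213.20124493923868 [[-0.803, -0.361, 0.474, 0.165], [-0.596, 0.503, -0.627, 0.633], [-0.012, -0.786, -0.619, 0.715], [0.0, 0.0, 0.0, 1.0]]
timer [([313.0, 260.7], 0.6, [0.5613, -0.0004, 0.0])]
dial_axis [([319.7, 228.5], 0.77, [0.5709, -0.037, 0.059]), ([347.7, 198.1], 0.67, [0.5778, -0.1637, 0.059])]
stud [([339.8, 229.3], 0.86, [0.518, -0.0266, 0.09])]
index [([296.8, 217.3], 0.94, [0.6313, -0.0397, 0.059])]
target_mark []
start_top [([302.0, 270.9], 0.59, [0.526, 0.0935, 0.0665])]
cup [([246.9, 211.9], 0.61, [0.7817, -0.0477, 0.0])]
bowl [([215.3, 272.4], 0.69, [0.7052, 0.1464, -0.0])]
tin [([345.9, 197.6], 0.74, [0.6195, -0.2346, 0.0]), ([210.9, 271.3], 0.72, [0.7148, 0.1493, -0.0])]
```

View pics/top1.png

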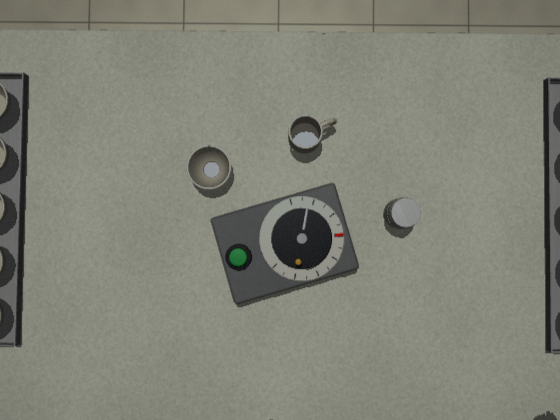

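View pics/side1.png

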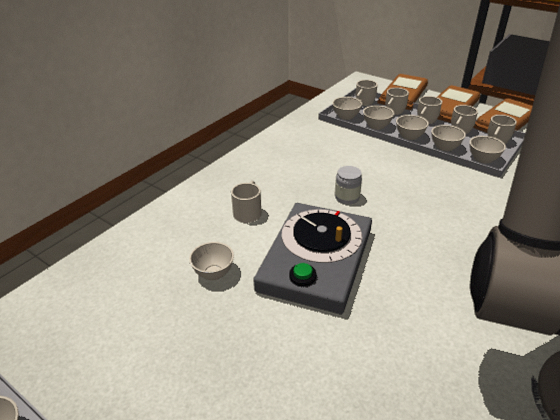

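The top view shows the dial axis at about (302,239), the index end near (307,207), the stud at (298,262), the red pointer at (339,235) and the green button at (238,257). The networks agree with this. I'll refine the positions by colour.

```bash
cat >> h.py <<'E'
def cen(p,m): 
    n,l,st,c=cv2.connectedComponentsWithStats(m.astype(np.uint8)); i=1+st[1:,4].argmax(); return c[i],st[i,4]
def geom(c='top'):
    p=read_camera(c); im=p['img'].astype(int); R,G,B=im[...,0],im[...,1],im[...,2]
    yy,xx=np.mgrid[:420,:560]; box=(xx>200)&(xx<380)&(yy>170)&(yy<320)
    out={}
    for n,m,z in(('red',(R>100)&(G<.5*R)&(B<.5*R),.0515),('green',(G>60)&(R<.5*G),.0665),('stud',(R>90)&(B<.45*R)&(G>.5*R),.09)):
        try: c_,a=cen(p,m&box); out[n]=ray(p,c_,z)[:2]; print(n,c_.round(1),a,out[n].round(4))
        except Exception as e: print(n,'none')
    return p,out
E
python3 - <<'E'
from h import *
for c in('top','side'):
    p,o=geom(c)
    for n in('dial_axis','index'):
        r=nets.tip_of(p,n)
        if r:o[n]=ray(p,r[0]['pixel'],H[n])[:2];print(n,o[n].round(4))
    # cap
    for r in nets.regions_of(p,'dial_axis')[:1]:
        m=r['region'];print('dial region',r['score'],m.sum(),np.round(r['pixel'],1))
E
```

```text
red [339.  234.5] 24 [ 0.5731 -0.1119]
green [237.5 256.5] 253 [0.5282 0.0868]
stud [297.7 261.3] 28 [ 0.5214 -0.0299]
dial_axis [ 0.563  -0.0321]
index [ 0.629  -0.0486]
dial region 0.91 11492 [279.9 242.5]
red [337.  212.5] 14 [ 0.5745 -0.1129]
green [302.4 269.4] 202 [0.5277 0.0898]
stud [338.5 229.2] 33 [ 0.5202 -0.0253]
dial_axis [ 0.5662 -0.0408]
index [ 0.6327 -0.0379]
dial region 0.76 8887 [314.2 254.4]
```

Run:
```python
from h import *
p=read_camera('top'); im=p['img'][180:310,205:365]; cv2.imwrite('pics/crop1.png',cv2.cvtColor(cv2.resize(im,None,fx=5,fy=4.6,interpolation=cv2.INTER_CUBIC)[:598],cv2.COLOR_RGB2BGR))
# dark disc: fit ellipse of white ring outer edge
g=cv2.cvtColor(p['img'],cv2.COLOR_RGB2GRAY); hsv=p['img']
yy,xx=np.mgrid[:420,:560]; near=np.hypot(xx-302,yy-239)
m=((g>150)&(near<55)).astype(np.uint8); m=cv2.morphologyEx(m,cv2.MORPH_CLOSE,np.ones((5,5)))
cs,_=cv2.findContours(m,cv2.RETR_EXTERNAL,cv2.CHAIN_APPROX_NONE); c=max(cs,key=cv2.contourArea)
e=cv2.fitEllipse(cv2.convexHull(c)); print(e, ray(p,e[0],.0475))
m=((g<60)&(near<36)).astype(np.uint8);cs,_=cv2.findContours(m,cv2.RETR_EXTERNAL,cv2.CHAIN_APPROX_NONE); c=max(cs,key=cv2.contourArea)
e=cv2.fitEllipse(cv2.convexHull(c)); print(e, ray(p,e[0],.059))
```

```text
Traceback (most recent call last):
cv2.error: OpenCV(4.12.0) /io/opencv/modules/imgproc/src/shapedescr.cpp:361: error: (-201:Incorrect size of input array) There should be at least 5 points to fit the ellipse in function 'fitEllipseNoDirect'
```

View pics/crop1.png

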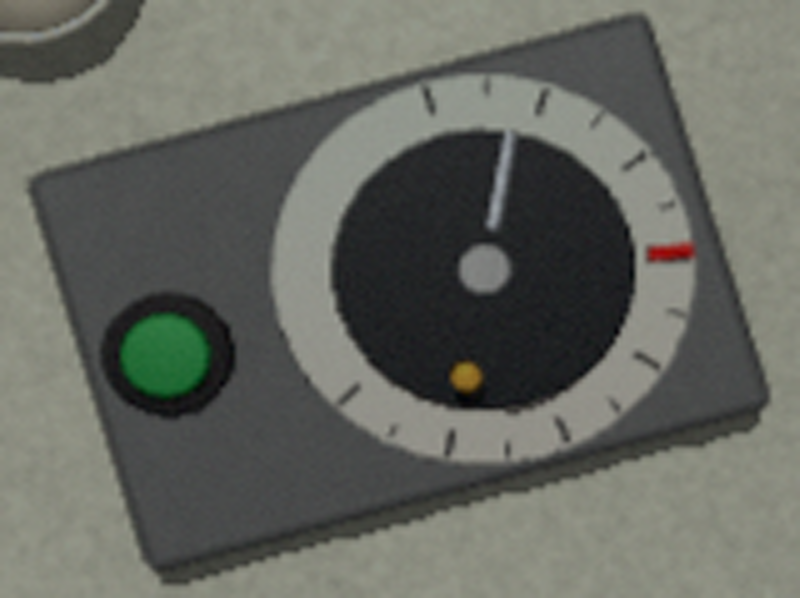

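The crop, in crop pixels, puts the cap at (485,268), the index line from (492,226) to (509,131), the red pointer from (647,254) to (693,252), the stud at (466,377) and the button at (166,355).

Run:
```python
from h import *
p=read_camera('top')
f=lambda u,v,z: ray(p,((u+.5)/5+205-.5,(v+.5)/4.6+180-.5),z)[:2]
cap=f(485,268,.062); disc=f(484,268.5,.059); ring=f(483,268,.0475)
i0,i1=f(492,226,.059),f(509,131,.059); r0,r1=f(647,254,.0515),f(693,252,.0515); st=f(466,377,.09); b=f(166,355,.0665)
A=(cap+disc+ring)/3; print(cap,disc,ring,A,b,np.linalg.norm(b-A)); ang=lambda d: np.degrees(np.arctan2(d[1],d[0]))
print('idx',ang(i1-i0),ang(i1-A),'stud',st,ang(A-st),np.linalg.norm(st-A),'red',ang((r0+r1)/2-A),np.linalg.norm((r0+r1)/2-A),'tx',ang(b-A)-90)
```

```text
[ 0.56573863 -0.03784199] [ 0.56549054 -0.03755109] [ 0.56558118 -0.03752949] [ 0.56560345 -0.03764086] [0.52766295 0.08612606] 0.12945165600410755
idx -8.818969346225748 -8.897466175356747 stud [ 0.52095599 -0.03011236] -9.5712357529791 0.045277744142318437 red -84.36576912450649 0.07395264075796112 tx 17.042816503689096
```

>>> {"op": "carry_out", "data": {
  "translation": [
    [0, 0, 0],
    [0, 0, 0],
    [0, 0, 0],
    [0, 0, 0],
    [0, 0, 0],
    [0, 0, 0],
    [0, 0, 0],
    [0, 0, 0]
  ],
  "turn": [
    [0, 0, -0.136],
    [0, 0, -0.136],
    [0, 0, -0.136],
    [0, 0, -0.136],
    [0, 0, -0.136],
    [0, 0, -0.136],
    [0, 0, -0.136],
    [0, 0, 0]
  ],
  "gripper": [1, 1, 1, 1, 1, 1, 1, 1],
  "squeeze": 5
}}

```text
time: 2.3
tool_pos: [0.233, -0.4705, 0.2267]
tool_rot: [3.142, -0.0, -0.158]
contact_force: [0.5, 0.1, 0.3]
opening: 0.0324
```

>>> {"op": "carry_out", "data": {
  "translation": [
    [0.02, -0.042, 0],
    [0.02, -0.042, 0],
    [0.02, -0.042, 0],
    [0.02, -0.042, 0],
    [0.02, -0.042, 0],
    [0.02, -0.042, 0],
    [0.02, -0.042, 0.015],
    [0.02, -0.042, 0.015],
    [0.02, -0.042, 0.015],
    [0, 0, 0]
  ],
  "turn": [
    [0, 0, 0],
    [0, 0, 0],
    [0, 0, 0],
    [0, 0, 0],
    [0, 0, 0],
    [0, 0, 0],
    [0, 0, 0],
    [0, 0, 0],
    [0, 0, 0],
    [0, 0, 0]
  ],
  "gripper": [1, 1, 1, 1, 1, 1, 1, 1, 1, 1]
}}

```text
time: 3.3
tool_pos: [0.4718, -0.121, 0.1799]
tool_rot: [-3.139, 0.002, -0.157]
contact_force: [-0.3, -0.6, 0.0]
opening: 0.0002
```

>>> {"op": "carry_out", "data": {
  "translation": [
    [0.017, -0.035, 0.01],
    [0.017, -0.035, 0.01],
    [0, 0, 0.03],
    [0, 0, 0.03],
    [0, 0, 0.02],
    [0, 0, 0]
  ],
  "turn": [
    [0, 0, 0],
    [0, 0, 0],
    [0, 0, 0],
    [0, 0, 0],
    [0, 0, 0],
    [0, 0, 0]
  ],
  "gripper": [1, 1, 1, 1, 1, 1]
}}

```text
time: 3.9
tool_pos: [0.5134, -0.062, 0.0794]
tool_rot: [-3.141, 0.005, -0.162]
contact_force: [-0.2, -0.6, 0.1]
opening: 0.0006
```

Run:
```python
from h import *
o=[]
for c,b in(('side',(160,280,240,420)),('top',(160,320,220,400))):
    p=read_camera(c);im=p['img'][b[0]:b[1],b[2]:b[3]];o.append(cv2.resize(im,(500,int(500*im.shape[0]/im.shape[1]))))
h=min(x.shape[0] for x in o)
cv2.imwrite('pics/c2.png',cv2.cvtColor(cv2.resize(np.hstack([x[:h] for x in o]),None,fx=.8,fy=.8),cv2.COLOR_RGB2BGR)); s=robot.observe();print(s['tool_pos'],s['tool_rot'])
```

```text
[ 0.51549064 -0.06255687  0.08224623] [ 3.14141150e+00 -2.84525785e-04 -1.61271211e-01]
```

View pics/c2.png

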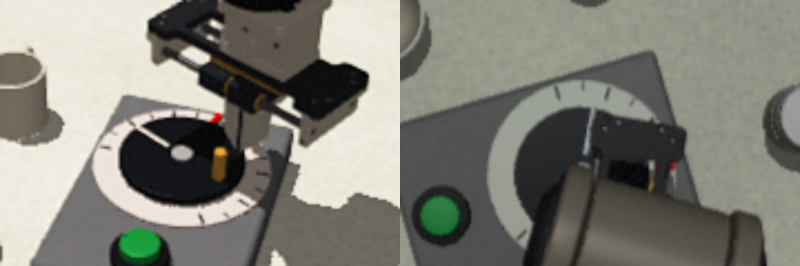

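>>> {"op": "carry_out", "data": {
  "translation": [
    [0, 0, 0.006],
    [0, 0, 0.006],
    [0, -0.005, 0],
    [0, -0.005, 0],
    [0, -0.005, 0],
    [0, 0, 0]
  ],
  "turn": [
    [0, 0, 0],
    [0, 0, 0],
    [0, 0, 0],
    [0, 0, 0],
    [0, 0, 0],
    [0, 0, 0]
  ],
  "gripper": [1, 1, 1, 1, 1, 1]
}}

```text
time: 4.6
tool_pos: [0.5178, -0.0464, 0.0699]
tool_rot: [-3.142, -0.0, -0.158]
contact_force: [0.5, 0.2, 1.0]
opening: 0.0005
```

>>> {"op": "carry_out", "data": {
  "translation": [
    [-0.0012, -0.0037, 0],
    [-0.0012, -0.0037, 0],
    [-0.0012, -0.0037, 0],
    [-0.0012, -0.0037, 0],
    [-0.0012, -0.0037, 0],
    [-0.0012, -0.0037, 0],
    [-0.0012, -0.0037, 0],
    [-0.0012, -0.0037, 0],
    [0, 0, 0],
    [0, 0, 0]
  ],
  "turn": [
    [0, 0, 0.08],
    [0, 0, 0.08],
    [0, 0, 0.08],
    [0, 0, 0.08],
    [0, 0, 0.08],
    [0, 0, 0.08],
    [0, 0, 0.08],
    [0, 0, 0.08],
    [0, 0, 0],
    [0, 0, 0]
  ],
  "gripper": [1, 1, 1, 1, 1, 1, 1, 1, 1, 1]
}}

```text
time: 5.6
tool_pos: [0.5215, -0.0168, 0.0698]
tool_rot: [-3.141, -0.0, -0.797]
contact_force: [-0.7, 0.1, 0.3]
opening: 0.0006
```

```bash
cat >> h.py <<'E'
A=np.array([.5656,-.0376])
def st():
    s=robot.observe();t=s['tool_pos'];y=s['tool_rot'][2];d=A-t[:2]
    print('tcp',t.round(4),'yaw',np.degrees(y).round(1),'axis in tool',round(d@[np.cos(y),np.sin(y)],4),round(d@[np.sin(y),-np.cos(y)],4),'F',s['contact_force'].round(1))
E
python3 - <<'E'
from h import *
st()
p=read_camera('side');im=p['img'][170:290,240:400];cv2.imwrite('pics/c3.png',cv2.cvtColor(cv2.resize(im,(800,600),interpolation=cv2.INTER_CUBIC),cv2.COLOR_RGB2BGR))
look(p,['index','stud','target_mark','dial_axis','start_top','timer'])
E
```

```text
tcp [ 0.5215 -0.0168  0.0698] yaw -45.6 axis in tool 0.0457 -0.017 F [-0.7  0.1  0.3]
index [([312.0, 211.7], 0.81, [0.6156, -0.0751, 0.059])]
stud [([326.1, 233.6], 0.63, [0.533, 0.0004, 0.09]), ([311.7, 208.1], 0.31, [0.6017, -0.0515, 0.09])]
target_mark []
dial_axis [([320.2, 228.0], 0.91, [0.571, -0.039, 0.059]), ([326.6, 233.8], 0.45, [0.5501, -0.031, 0.059])]
start_top [([301.9, 268.2], 0.79, [0.5302, 0.0877, 0.0665])]
timer [([314.6, 260.0], 0.8, [0.5598, -0.0041, 0.0]), ([324.8, 229.7], 0.53, [0.5957, -0.1005, 0.0])]
```

View pics/c3.png

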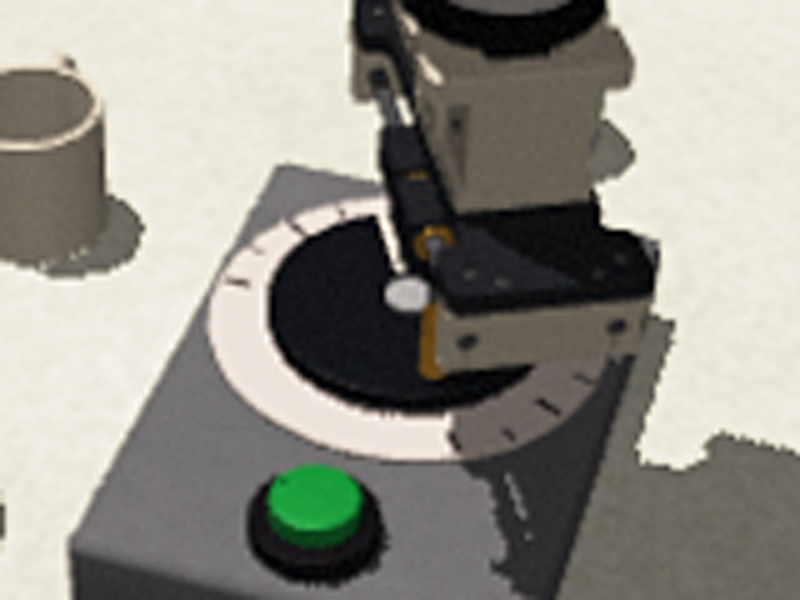

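>>> {"op": "carry_out", "data": {
  "translation": [
    [-0.0012, -0.0037, 0],
    [-0.0012, -0.0037, 0],
    [-0.0012, -0.0037, 0],
    [-0.0012, -0.0037, 0],
    [-0.0012, -0.0037, 0],
    [-0.0012, -0.0037, 0],
    [-0.0012, -0.0037, 0],
    [0, 0, 0],
    [0, 0, 0]
  ],
  "turn": [
    [0, 0, 0.08],
    [0, 0, 0.08],
    [0, 0, 0.08],
    [0, 0, 0.08],
    [0, 0, 0.08],
    [0, 0, 0.08],
    [0, 0, 0.08],
    [0, 0, 0],
    [0, 0, 0]
  ],
  "gripper": [1, 1, 1, 1, 1, 1, 1, 1, 1]
}}

```text
time: 6.85
tool_pos: [0.5392, 0.0032, 0.0696]
tool_rot: [-3.142, -0.0, -1.357]
contact_force: [0.7, -0.2, 0.3]
opening: 0.0009
```

>>> {"op": "carry_out", "data": {
  "translation": [
    [0, 0.02, 0],
    [0, 0.03, 0],
    [0, 0.03, -0.03],
    [0, 0.03, -0.03],
    [0, 0.03, -0.03],
    [0, 0.02, 0],
    [0, 0, 0]
  ],
  "turn": [
    [0, 0, 0],
    [0, 0, 0],
    [0, 0, 0],
    [0, 0, 0],
    [0, 0, 0],
    [0, 0, 0],
    [0, 0, 0]
  ],
  "gripper": [1, 1, 1, 1, 1, 1, 1]
}}

```text
time: 7.55
tool_pos: [0.3811, -0.0306, 0.1605]
tool_rot: [-3.141, -0.001, -1.358]
contact_force: [-0.1, -0.3, -0.1]
opening: 0.0006
```

Run:
```python
from h import *
st()
p,o=geom('top')
im=p['img'][180:310,205:365]; cv2.imwrite('pics/c4.png',cv2.cvtColor(cv2.resize(im,None,fx=5,fy=4.6,interpolation=cv2.INTER_CUBIC)[:598],cv2.COLOR_RGB2BGR))
```

```text
tcp [ 0.3811 -0.0306  0.1605] yaw -77.8 axis in tool 0.0457 -0.1788 F [-0.1 -0.3 -0.1]
red [339.  234.4] 23 [ 0.5732 -0.1121]
green [237.5 256.5] 253 [0.5282 0.0868]
stud [278.7 242.3] 28 [0.5571 0.0066]
```

View pics/c4.png

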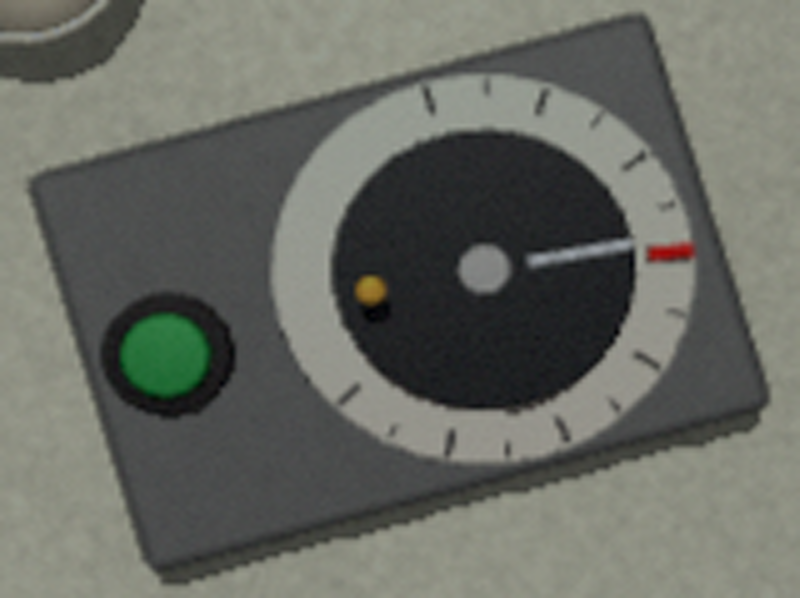

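The timer hasn't moved. The index now points from (529,262) to (634,244), about 5° short of the red pointer. I'll go back to the same contact pose and turn about 0.09 rad further.

>>> {"op": "carry_out", "data": {
  "translation": [
    [0, -0.02, 0],
    [0, -0.03, 0.03],
    [0, -0.03, 0.03],
    [0, -0.03, 0.03],
    [0, -0.03, 0],
    [0, -0.01, 0],
    [0, -0.005, 0],
    [0, -0.005, 0],
    [0, 0, 0]
  ],
  "turn": [
    [0, 0, 0],
    [0, 0, 0],
    [0, 0, 0],
    [0, 0, 0],
    [0, 0, 0],
    [0, 0, 0],
    [0, 0, 0],
    [0, 0, 0],
    [0, 0, 0]
  ],
  "gripper": [1, 1, 1, 1, 1, 1, 1, 1, 1]
}}

```text
time: 8.5
tool_pos: [0.5392, 0.0032, 0.0701]
tool_rot: [-3.141, -0.0, -1.359]
contact_force: [0.1, -0.2, -0.8]
opening: 0.0005
```

>>> {"op": "carry_out", "data": {
  "translation": [
    [-0.0003, -0.001, 0],
    [-0.0003, -0.001, 0],
    [-0.0004, -0.0011, 0],
    [-0.0004, -0.0011, 0],
    [0, 0, 0],
    [0, 0, 0]
  ],
  "turn": [
    [0, 0, 0.022],
    [0, 0, 0.022],
    [0, 0, 0.022],
    [0, 0, 0.022],
    [0, 0, 0],
    [0, 0, 0]
  ],
  "gripper": [1, 1, 1, 1, 1, 1]
}}

```text
time: 9.1
tool_pos: [0.5432, 0.0054, 0.0697]
tool_rot: [-3.141, -0.0, -1.447]
contact_force: [-0.2, 0.3, 0.0]
opening: 0.0004
```

>>> {"op": "carry_out", "data": {
  "translation": [
    [0, 0.02, 0],
    [0, 0.03, 0],
    [0, 0.03, -0.03],
    [0, 0.03, -0.03],
    [0, 0.03, -0.03],
    [0, 0.02, 0],
    [0, 0, 0]
  ],
  "turn": [
    [0, 0, 0],
    [0, 0, 0],
    [0, 0, 0],
    [0, 0, 0],
    [0, 0, 0],
    [0, 0, 0],
    [0, 0, 0]
  ],
  "gripper": [1, 1, 1, 1, 1, 1, 1]
}}

```text
time: 9.8
tool_pos: [0.3829, -0.0144, 0.1606]
tool_rot: [-3.14, -0.001, -1.447]
contact_force: [0.1, -0.6, 0.6]
opening: 0.0007
```

Run:
```python
from h import *
st()
p,o=geom('top')
im=p['img'][180:310,205:365]; cv2.imwrite('pics/c5.png',cv2.cvtColor(cv2.resize(im,None,fx=5,fy=4.6,interpolation=cv2.INTER_CUBIC)[:598],cv2.COLOR_RGB2BGR))
```

```text
tcp [ 0.3829 -0.0144  0.1606] yaw -82.9 axis in tool 0.0455 -0.1784 F [ 0.1 -0.6  0.6]
red [339.  234.5] 24 [ 0.5731 -0.1119]
green [237.5 256.6] 253 [0.5281 0.0867]
stud [278.3 240.3] 28 [0.5609 0.0074]
```

View pics/c5.png

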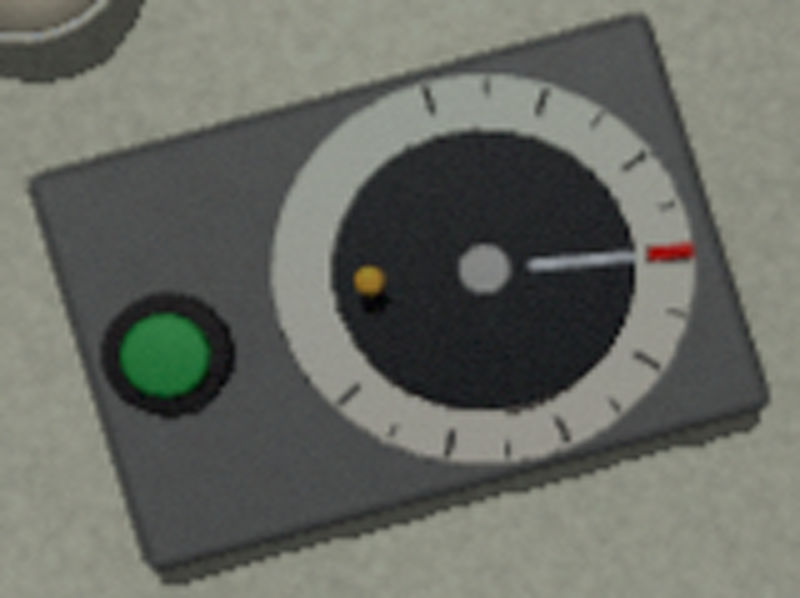

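The index line, extrapolated, now passes through the red pointer: 5.2° against 5.1° in the image. Next I'll press start.

>>> {"op": "carry_out", "data": {
  "translation": [
    [-0.0167, -0.0313, 0],
    [-0.0167, -0.0313, 0],
    [-0.0167, -0.0313, 0],
    [-0.0167, -0.0313, 0],
    [-0.0167, -0.0313, 0],
    [0, 0, 0.03],
    [0, 0, 0.03],
    [0, 0, 0.02],
    [0, 0, 0]
  ],
  "turn": [
    [0, 0, 0],
    [0, 0, 0],
    [0, 0, 0],
    [0, 0, 0],
    [0, 0, 0],
    [0, 0, 0],
    [0, 0, 0],
    [0, 0, 0],
    [0, 0, 0]
  ],
  "gripper": [1, 1, 1, 1, 1, 1, 1, 1, 1]
}}

```text
time: 10.75
tool_pos: [0.528, 0.0881, 0.0759]
tool_rot: [3.135, 0.001, -1.447]
contact_force: [-0.7, -0.1, 1.1]
opening: 0.0004
```

>>> {"op": "carry_out", "data": {
  "translation": [
    [0, 0, 0.006],
    [0, 0, 0.004],
    [0, 0, 0.003],
    [0, 0, 0]
  ],
  "turn": [
    [0, 0, 0],
    [0, 0, 0],
    [0, 0, 0],
    [0, 0, 0]
  ],
  "gripper": [1, 1, 1, 1]
}}

```text
time: 11.15
tool_pos: [0.5297, 0.0878, 0.067]
tool_rot: [-3.141, -0.0, -1.447]
contact_force: [1.4, -0.7, 0.4]
opening: 0.0005
```

>>> {"op": "carry_out", "data": {
  "translation": [
    [0, 0, 0.002],
    [0, 0, 0.002],
    [0, 0, 0.002],
    [0, 0, 0.001],
    [0, 0, 0],
    [0, 0, 0]
  ],
  "turn": [
    [0, 0, 0],
    [0, 0, 0],
    [0, 0, 0],
    [0, 0, 0],
    [0, 0, 0],
    [0, 0, 0]
  ],
  "gripper": [1, 1, 1, 1, 1, 1]
}}

```text
time: 11.75
tool_pos: [0.5299, 0.0878, 0.0607]
tool_rot: [-3.14, -0.0, -1.447]
contact_force: [-1.5, 0.2, 9.8]
opening: 0.0
```

A force of 9.8 N at z = 0.0607 means the cap is on its end stop. I'll lift clear now.

>>> {"op": "carry_out", "data": {
  "translation": [
    [0, 0, -0.005],
    [0, 0, -0.015],
    [0, 0, -0.03],
    [0, 0, -0.04],
    [0, 0.03, 0],
    [0, 0.04, 0],
    [0, 0.04, 0],
    [0, 0.04, 0],
    [0, 0, 0],
    [0, 0, 0]
  ],
  "turn": [
    [0, 0, 0],
    [0, 0, 0],
    [0, 0, 0],
    [0, 0, 0],
    [0, 0, 0],
    [0, 0, 0],
    [0, 0, 0],
    [0, 0, 0],
    [0, 0, 0],
    [0, 0, 0]
  ],
  "gripper": [1, 1, 1, 1, 1, 1, 1, 1, 1, 1]
}}

```text
time: 12.75
tool_pos: [0.3805, 0.0693, 0.15]
tool_rot: [-3.141, -0.0, -1.447]
contact_force: [0.4, -0.1, 0.6]
opening: 0.0006
```

Run:
```python
from h import *
st()
p,o=geom('top');look(p,['cup','bowl','tin'])
im=p['img'][110:310,175:425]; cv2.imwrite('pics/c6.png',cv2.cvtColor(cv2.resize(im,(750,600),interpolation=cv2.INTER_CUBIC),cv2.COLOR_RGB2BGR))
p,o=geom('side')
```

```text
tcp [0.3805 0.0693 0.15  ] yaw -82.9 axis in tool 0.1289 -0.1705 F [ 0.4 -0.1  0.6]
red [338.9 234.6] 23 [ 0.573  -0.1119]
green [237.5 256.5] 254 [0.5281 0.0868]
stud [278.3 240.3] 28 [0.5609 0.0074]
cup [([305.3, 137.6], 0.59, [0.7743, -0.0457, 0.0])]
bowl [([212.9, 169.3], 0.57, [0.7058, 0.1463, 0.0])]
tin [([399.0, 211.5], 0.6, [0.622, -0.2415, 0.0]), ([298.5, 241.4], 0.51, [0.5577, -0.0335, 0.0])]
red [337.2 212.5] 13 [ 0.574  -0.1131]
green [302.4 270.5] 244 [0.5259 0.0922]
stud [311.4 235.1] 80 [0.554  0.0211]
```

View pics/c6.png

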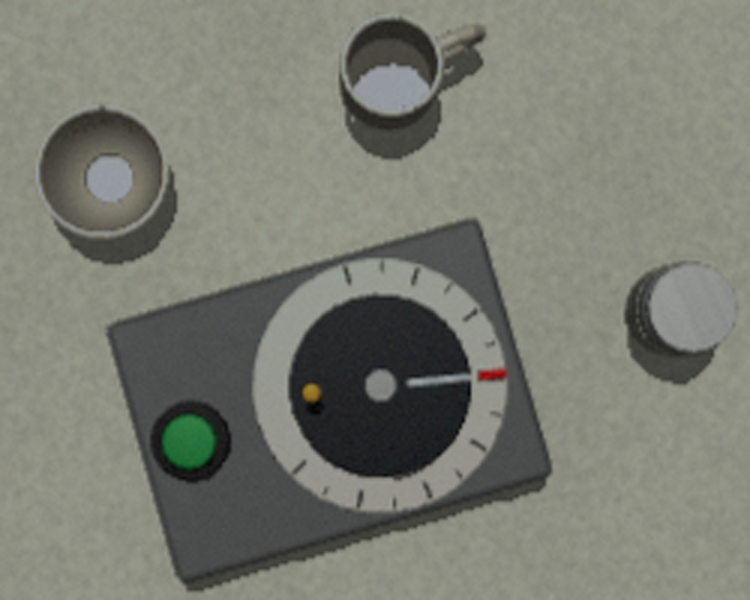

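The index line, about (408,383) to (470,378), leads straight into the red pointer at (492,375). The button has the same size and position from above as before, and the timer, cup, bowl and tin stand where they were.

```bash
python3 -c "
from cell import robot
print(robot.hand_in())"
```

```text
the job is handed in; nothing more can be done
None
```

The dial is set on the red pointer, start was pressed and let up, and the job is handed in at about 13 s on the robot's clock. No verdict is reported.

**What I did:** With the closed fingertips I pushed the stud about 75° clockwise in two arcs. I stopped about 5° short, checked in the top picture, then pushed the rest. I pressed the green button straight down to its end stop, with 9.8 N at z ≈ 0.061 m, then lifted and drew back about 0.15 m.

**Last checks:**
- **Dial:** the index line and pointer agreed within about 1° in the picture just before the press. The stud had not moved after it.
- **Timer:** it had not visibly moved.
- **Button:** it looked unchanged from above and stands clear of the fingers. I could not measure its height from above. In the side picture its green area was larger than at the start (244 pixels against 202). I did not look into why; a larger area does not suggest it is stuck down.
- **Cup, bowl and tin:** the network placed them within about 7 mm of its first readings, which is its usual scatter, and nothing touched them.

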